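# Ready a wax seal under the reading-room microscope

### The arm

A 6-joint arm with a two-finger parallel gripper is mounted at the origin on the work surface. World frame = base frame: x ahead of the robot, y to its left, z up, the work surface at z = 0. Lengths are in mm, angles in rad, forces in N, time in s.
With the tool pointing down it reaches from about 350 to 850 mm from the base axis. Payload 8.1 kg.
Tool frame: the origin (TCP) lies at the very end of the fingers, on their centre line; the grasp point (between the pads) lies 19 mm behind it; z points along the fingers, y is the direction in which the jaws open and shut (so a half turn about z gives the same grasp; the last joint's range is limited). The gripper opens to 93 mm and grips with 3 to 60 N. Pads are 15 mm wide; open, the fingers measure 128 mm over their backs; the gripper's body (75 mm by 188 mm) begins 65 mm behind the grasp point.
Start: joints at [1.258, 0.13, 1.488, -0, 1.523, -0.085], TCP at [135.478, 584.509, 218.635] pointing down, gripper open.
Joint ranges: [-2.96, 2.96], [-0.89, 2.26], [0.02, 2.5], [-1.34, 4.48], [0, 2.73], [-2.66, 2.66]. Speed limits (rad/s): [2.39, 2.39, 2.79, 3.14, 3.14, 3.14].

### API

Orientations are given as a unit quaternion [x, y, z, w].
In Python, from plant import arm gives the robot as it stands.
- The arm moves only by the shell command python3 -m creep 'ROWS' [FORCE]. ROWS is a JSON object of lists of equal length, an entry for each row: "translation": the shift along the tool's x, y, z in mm, a list of three; "angular": the turn, a rotation vector about the tool's x, y, z in degrees, a list of three; "hand": the opening, from 0 (shut) to 1 (fully open). In form: {"translation": [[dx, dy, dz], ...], "angular": [[ax, ay, az], ...], "hand": [hand, ...]}. A call has 1 to 12 rows; each row shifts and turns the commanded pose from where the row before left it, along the tool's axes as they then stand; what a row does not reach is not made up. A row lasts 1/8 s, in which the tool goes at most 62.5 mm and 10.7 degrees, less where a joint would pass 70% of its speed; a pose out of reach is approached as far as the arm can. A call with a gripper value outside its range is refused whole. The fingers move at their own pace and stop on an object; FORCE is the grip in N (left out, the last holds). Time passes only in rows, so rows that do not move let the fingers close. It gives the time, the measured TCP pose, the force and the opening at its end, in the units of the state.
- arm.read_state(): the state, without advancing time (a new reading comes with each control period).
- arm.capture(name): name is "scene" or "side" or "wrist"; returns the picture (480x640x3 uint8, red, green, blue); there is no depth.
- arm.camera_info(name): a dict with "intrinsics" (3x3 intrinsics, pixels), "extrinsics" (4x4, takes a point from world to camera coordinates). Camera axes: x right, y up, looking along -z (the intrinsics and any distortion apply to the point x, -y, -z); pixel columns grow to the right and rows downward; lengths in mm; the calibration is good to about 2 mm. A picture is of the moment at which its call begins: read the wrist's pose just before it. camera_info takes no time and is no camera call; for the wrist camera it gives the pose at the moment of the call.
- arm.close_job(): hands the job in, once; it reports no verdict.
Trained networks look in the newest picture that a camera, given by its name, has taken for a name from the list of things; names that differ only in an ending like _2 or _b are one class to them, and where a whole thing is asked for, a point or a joint stands for the part that bears it (a point fixed in the world has none). Each returns a list of dicts, best first, with "score" (0 to 1); they miss things now and then, are a little off and sometimes report something else, mostly with a low value. They report only what shows in the picture. A call takes as long as a camera call. They do not tell look-alikes from the thing itself.
- arm.recognise(camera, label): "point" ([column, row] as shares, 0 to 1, of the picture: columns of its width, rows of its height, amid what is visible of it).
- arm.outline_of(camera, label): "region" (480x640 bool, what is visible of it) and "point" ([column, row] as shares, 0 to 1, of the picture: columns of its width, rows of its height, amid what is visible of it).
The state is a dict: "time": time; "joints": joint angles; "joint_velocities": joint speeds; "tau": joint torques, N m; "tcp_pos": TCP position; "orientation": TCP orientation; "force": force on the tool from outside, world axes, zero at the start; "torque": the same for the moment, N m; "width": opening from 0.0 (shut) to 1.0 (fully open).
Only numpy, scipy, OpenCV 4.12 (cv2) and the standard library are available. Lean on these libraries where they do the work, as an engineer would, in place of code of your own. Each camera call takes 0.05 s, during which the arm holds its last target. There are 200 camera calls.

### The job

Get the wax seal ready to be seen through the eyepieces and the camera at once: lift the round cover off the seal and set it down gently, knob up, on the table, slide the tray over the table until the seal is centred under the microscope's lens, and push the microscope's light-path rod in to its middle click. Keep the tray flat on the table, do not touch the seal itself, and leave the other things where they are.

Things in the scene. Friction and masses are not known exactly. Their poses are not given: they have to be found in the camera images.
- lens (a point): centre of the underside of the microscope's lens (in a black ring 76 mm wide), 125 mm above the table; the lens looks straight down, so the seal belongs right below it. Axes as microscope
- microscope: white stereo microscope, fixed; origin on the table below the lens, x towards its steel pole (x 255 mm), y away from the rod, z up. Grey foot slab from x 135 mm, 240 mm wide, 22 high. Barrel 100 mm wide, 125 to 213 mm up; above it a white block, y +-55, x -55 to 65 mm, up to 257 mm; two sloping eyepieces out to x -112 mm, y +-50, 265 to 365 mm up; grey camera on top, up to 355 mm
- rod_face (a point): centre of the outer end of the light-path rod's black knob (18 mm wide, 14 mm long, on an 8 mm steel rod), at the -y side of the microscope's white block, 235 mm above the table. Axes as microscope: pushed along +y it goes in. The face stands 46 mm from the block when out, 34 mm at the middle click, 22 mm when in. Free space around it; a fixed book cradle (125 mm high) is further right
- rod (a joint): how far the rod is out, in m: 0 fully in, 0.012 middle click, 0.024 fully out (it starts there, within 1 mm). Sprung notches at these three: leaving one takes about 6 N; within 4 mm of a notch it snaps in by itself and stays; about half-way between two it can hang, and pushed over 7 mm past the middle it snaps fully in. Two dark rings on the rod show when it is out, one at the middle, none when in
- cover_knob (a point): centre of the dark wooden knob (22 mm wide, 17 mm high; grip here) on the loose white cover over the seal: an upside-down cup 100 mm wide, 30 mm high (53 with knob), about 0.12 kg, z up. This point is 43 mm above its lower rim, which starts on the tray's foam, 14 mm above the table. The table beyond the tray, left of the microscope, is clear: x 0.67, y 0.17 always has room for it
- seal_centre (a point): centre of the loose brown wax seal, a disc 66 mm wide and 14 mm thick in the 69 mm wide, 8 mm deep nest of the tray's foam; its underside is 6 mm above the table, this point 7 mm higher. Hidden beneath the cover at the start
- tray: loose wooden tray 140 mm (x) by 150 mm (y), rim 20 mm high, grey foam inside with the seal in the middle; origin at the middle of its underside, under the nest's centre, z up. A straight handle goes out from the middle of its +y side. With its load, without the cover, 0.4 to 0.7 kg
- tray_handle (a point): middle of the tray's handle, 125 mm from the tray's origin along its +y and 10 mm above the table; same axes as the tray. The handle is 22 mm wide (x), 20 mm high, lies on the table and runs from y 75 to 165 mm
- weight: bystander: loose dark wooden paperweight 50 x 90 x 30 mm with a brass button, 0.6 kg, at the far left; origin under its middle
- loupe: bystander: loose black magnifier 42 mm wide, 38 mm high, standing in front at the right; origin under its middle
- brush: bystander: loose brush 170 mm long lying in front of the microscope; origin under its middle
Mind the look-alikes: they are no part of the job. Of the things like the part that bears cover_knob, leave any that is red; of the rest the smaller one is meant.

How it is judged (in metres and radians):
At the end, for the whole second after the job is handed in: Rod at rest at its middle click (0.012 m, within 2 mm); middle of the seal within 15 mm of straight below the lens; seal still in its nest (within 8 mm of the tray's middle); tray flat and still on the table; cover upright, knob up, its rim on the table (value of joint rod between 0.01 and 0.014 m and horizontal distance between seal_centre and lens below 0.015 m and horizontal distance between seal_centre and tray below 0.008 m and height (world z) of tray below 0.004 m and angle between tray's own z axis and vertical below 0.04 rad and linear speed of tray below 0.01 m/s and height (world z) of cover_knob below 0.047 m and angle between cover_knob's own z axis and vertical below 0.06 rad); the robot touches nothing.
It fails at once if the seal is touched by the robot (contact force between any of the arm, the fingers and seal above 0.5 N).
It fails at once if the tray is lifted more than 20 mm or tipped more than 0.2 rad (height (world z) of tray above 0.02 m or angle between tray's own z axis and vertical above 0.2 rad).
It fails at once if the cover is dropped or thrown down (faster than 0.6 m/s near the table) (height (world z) of cover_knob below 0.065 m and linear speed of cover above 0.6 m/s).
It fails at once if the paperweight, the magnifier or the brush is moved more than 25 mm (distance of any of weight, loupe, brush from where it was at the start of the episode above 0.025 m).
It also fails if it takes over 67 s, if anything falls off the work surface, if the arm or the gripper's body presses on something with over 40 N, if the wrist force passes 120 N, or if a joint passes its speed limit or range.

## Working session

There is one attempt and no reset: what is moved stays moved. The work goes in short steps, Python scripts to look and compute and a shell command to move; the robot and the scene stay as the last step left them, time stands still between calls to the robot, and variables do not carry over. Pictures are saved under pics/ and viewed, on a budget of 10 in all, crops included, one or two more only if the job needs it, and the job is handed in when it is done.

```bash
ls; mkdir -p pics; cat > h.py <<'E'
import numpy as np, cv2
from plant import arm
from scipy.spatial.transform import Rotation as R
def cam(n):
    c=arm.camera_info(n); return np.array(c["intrinsics"]),np.array(c["extrinsics"])
def proj(n,p,c=None):
    K,T=c or cam(n); q=T[:3,:3]@np.array(p,float)+T[:3,3]; q=np.array([q[0],-q[1],-q[2]]); u=K@q; return u[:2]/u[2]
def ray(n,uv,c=None):
    K,T=c or cam(n); d=np.linalg.inv(K)@[uv[0],uv[1],1]; d=np.array([d[0],-d[1],-d[2]])
    d=T[:3,:3].T@d; o=-T[:3,:3].T@T[:3,3]; return o,d/np.linalg.norm(d)
def onz(n,uv,z,c=None):
    o,d=ray(n,uv,c); return o+d*(z-o[2])/d[2]
def tri(rays):
    A=sum(np.eye(3)-np.outer(d,d) for o,d in rays); b=sum((np.eye(3)-np.outer(d,d))@o for o,d in rays)
    p=np.linalg.solve(A,b); return p,[np.linalg.norm((np.eye(3)-np.outer(d,d))@(p-o)) for o,d in rays]
def shot(n,f=None):
    c=cam(n); im=arm.capture(n)
    if f: cv2.imwrite("pics/"+f,im[:,:,::-1])
    return im,c
def px(r): return (np.array(r["point"])*[640,480]).round(1)
E
python3 - <<'E'
from h import *
np.set_printoptions(precision=3,suppress=True)
ims=[]
for n in ["scene","side","wrist"]:
    im,c=shot(n,n+"0.png"); K,T=c
    print(n,K[0,0],K[1,1],K[:2,2],"pos",-T[:3,:3].T@T[:3,3], arm.camera_info(n).keys())
    for l in ["lens","microscope","rod_face","cover_knob","tray","tray_handle","weight","loupe","brush"]:
        print("  ",l,[(px(r).tolist(),round(r["score"],2)) for r in arm.recognise(n,l)])
print(arm.read_state())
E
```

```text
pics
scene 464.2360999862536 464.2360999862536 [320.47  246.495] pos [1221.351  216.9    713.27 ] dict_keys(['intrinsics', 'extrinsics'])
   lens [([232.5, 348.9], 0.72)]
   microscope [([233.1, 351.4], 0.84)]
   rod_face [([438.6, 324.7], 0.63)]
   cover_knob [([406.0, 311.3], 0.73), ([506.3, 282.0], 0.6), ([432.9, 321.2], 0.18)]
   tray [([435.0, 324.5], 0.66)]
   tray_handle [([435.1, 325.0], 0.97)]
   weight [([478.3, 406.4], 0.66)]
   loupe [([209.5, 243.0], 0.51), ([232.1, 352.6], 0.46)]
   brush [([280.5, 240.0], 0.59)]
side 474.7736958414221 474.7736958414221 [316.549 234.575] pos [ 315.979 -890.598  732.538] dict_keys(['intrinsics', 'extrinsics'])
   lens [([385.5, 256.5], 0.86)]
   microscope [([389.5, 255.4], 0.96)]
   rod_face [([359.0, 262.7], 0.63)]
   cover_knob [([224.9, 217.8], 0.91), ([288.2, 242.2], 0.81), ([231.0, 279.3], 0.75)]
   tray [([279.9, 257.6], 0.88)]
   tray_handle [([275.0, 253.6], 0.75)]
   weight []
   loupe [([290.3, 402.6], 0.57)]
   brush [([247.7, 347.9], 0.71)]
wrist 366.99718535545657 366.99718535545657 [319.45  245.162] pos [ 60.945 602.829 384.241] dict_keys(['intrinsics', 'extrinsics'])
   lens []
   microscope []
   rod_face []
   cover_knob [([212.5, 441.3], 0.83)]
   tray []
   tray_handle []
   weight []
   loupe []
   brush []
{'time': 1.5, 'joints': array([ 1.258,  0.13 ,  1.488,  0.   ,  1.523, -0.085]), 'joint_velocities': array([ 0.   , -0.   , -0.001,  0.001,  0.002, -0.001]), 'tau': array([ -0.   , -55.976, -49.203,   0.077,   0.023,   0.   ]), 'tcp_pos': array([135.473, 584.512, 218.643]), 'orientation': array([ 0.114,  0.994,  0.   , -0.   ]), 'force': array([-0.264, -0.121, -0.322]), 'torque': array([-0.023, -0.033, -0.033]), 'width': 0.9961011242598875}
```

View pics/scene0.png

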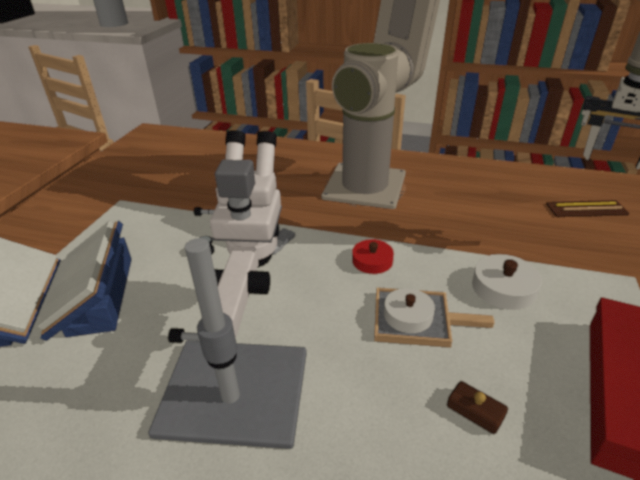

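View pics/side0.png

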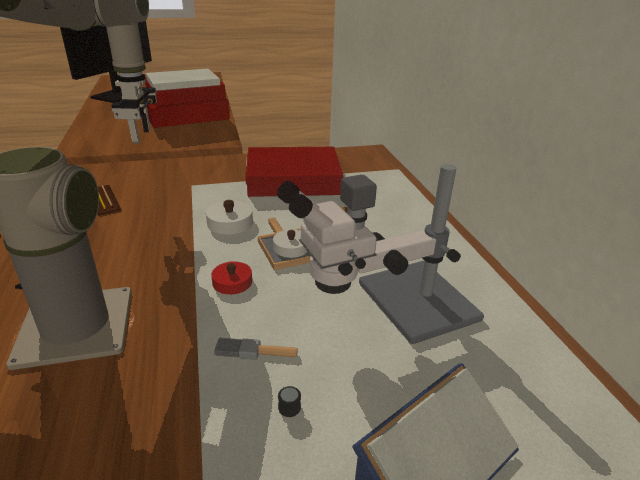

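Cover candidates: red at scene (372,255), large white at scene (506,282), and small white on the tray at scene (406,311). The small white one fits (not red, and the smaller of the rest). I'll confirm it in an enlarged crop that also shows the microscope.

```bash
python3 - <<'E'
from h import *
s=cv2.imread("pics/scene0.png"); d=cv2.imread("pics/side0.png")
def crop(im,x,y,w,h,W,H): return cv2.resize(im[y:y+h,x:x+w],(W,H),interpolation=cv2.INTER_CUBIC)
# scene tray 365..495 x 255..345 ; scene micro 185..285 x120..300 ; side tray; side micro
a=crop(s,360,250,133,100,400,300); b=crop(s,180,180,133,100,400,300)
c=crop(d,200,190,133,100,400,300); e=crop(d,280,200,133,100,400,300)
cv2.imwrite("pics/c1.png",np.vstack([np.hstack([a,b]),np.hstack([c,e])]))
E
```

```text
(no output)
```

View pics/c1.png

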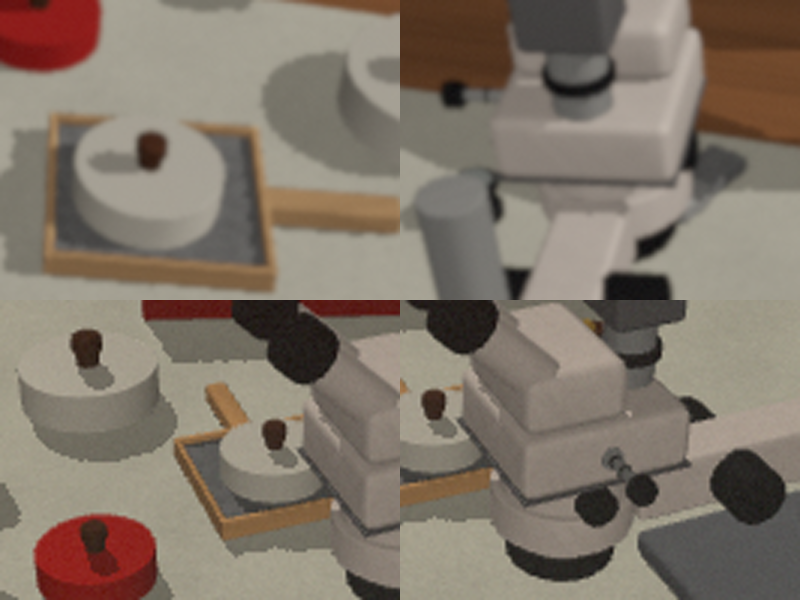

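The crop confirms the small white cover on the wooden tray: knob at scene (410,300) and side (291,234.5). The red one and the large white one off the tray are look-alikes. The rod knob is at scene (195,212) and side (360.5,263). Next I'll fit the poses.

```bash
cat > fit.py <<'E'
from h import *
from scipy.optimize import least_squares
np.set_printoptions(precision=1,suppress=True)
C={n:cam(n) for n in ["scene","side"]}
def P(n,uv): return ray(n,uv,C[n])
print("knob",*tri([P("scene",(410.2,299.9)),P("side",(291.4,234.5))]))
print("rodface",*tri([P("scene",(194.6,211.6)),P("side",(360.5,263.2))]))
def T(q,p): c,s=np.cos(q[2]),np.sin(q[2]); return [q[0]*1000+c*p[0]-s*p[1],q[1]*1000+s*p[0]+c*p[1],p[2]]
F=[("scene",(65,-55,213),(212.2,239.2)),("scene",(65,55,213),(270.8,240.8)),
("side",(-55,-55,213),(322.2,266.5)),("side",(65,-55,213),(375.7,254.9)),
("scene",(135,-120,22),(185,342)),("scene",(135,120,22),(306,346)),
("side",(135,-120,22),(411,334)),("side",(135,120,22),(360,298)),("scene",(255,0,22),(230,400))]
def fit(F,x0,ring=False):
    def res(q):
        r=[proj(n,T(q,p),C[n])-uv for n,p,uv in F]
        if ring: 
            pts=np.array([proj("side",T(q,(38*np.cos(a),38*np.sin(a),125)),C["side"]) for a in np.linspace(0,6.28,60)])
            r.append([pts[:,0].min()-(280+107/3.008),pts[:,0].max()-(280+212/3.008)]); r.append([pts[:,1].max()-(200+277/3.008),0])
        return np.ravel(r)
    s=least_squares(res,x0,loss="soft_l1",x_scale=[.01,.01,.03]); print("x,y mm",s.x[:2]*1000,"yaw deg",np.degrees(s.x[2])); print(res(s.x).reshape(-1,2).tolist() if 0 else res(s.x).reshape(-1,2)); return s.x
m=fit(F,[.6,-.05,0],True)
G=[("scene",(-70,-75,20),(376.6,287.9)),("scene",(-70,75,20),(445.4,292.2)),("scene",(70,75,20),(450.8,338.4)),("scene",(70,-75,20),(375.3,336.4)),("scene",(0,165,10),(493,320)),
("side",(-70,-75,20),(200+223/3.008,190+228/3.008)),("side",(-70,75,20),(200+176/3.008,190+142/3.008))]
t=fit(G,[.6,.2,0])
E
python3 fit.py
```

```text
knob [523.8 196.5  56.2] [np.float64(0.668561771472568), np.float64(0.6685617714725791)]
rodface [ 574.9 -219.6  235.8] [np.float64(2.470570099128907), np.float64(2.470570099128992)]
x,y mm [ 553. -121.] yaw deg 10.266799703183858
[[ -0.1   1.4]
 [  1.1   2.5]
 [ -0.7   1.1]
 [  1.2  -0.4]
 [  0.2  -3.3]
 [  0.9   0.5]
 [  1.7   4. ]
 [ -0.7 -22.3]
 [ -0.1  -4.1]
 [ -0.2   0.8]
 [  1.1   0. ]]
x,y mm [520.3 203.2] yaw deg 9.986090045872798
[[-1.2 -0.5]
 [-0.5 -1. ]
 [ 2.2  2.3]
 [-0.4 -0.8]
 [-0.1  0.6]
 [ 0.5 -1.7]
 [-1.3 -1.3]]
```

```bash
python3 -m creep '{"translation":[[0,0,0],[0,0,0],[0,0,0],[0,0,0],[0,0,0],[0,0,0],[0,0,0],[-45,31.5,0],[-45,31.5,0],[-45,31.5,0],[-45,31.5,0],[-45,31.5,0]],"angular":[[0,0,9.57],[0,0,9.57],[0,0,9.57],[0,0,9.57],[0,0,9.57],[0,0,9.57],[0,0,9.57],[0,0,0],[0,0,0],[0,0,0],[0,0,0],[0,0,0]],"hand":[0.7,0.7,0.7,0.7,0.7,0.7,0.7,0.7,0.7,0.7,0.7,0.7]}' 30
python3 -m creep '{"translation":[[-45,31.5,0],[-45,31.5,0],[-45,31.5,0],[-45,31.5,0],[-30,31.5,0],[0,0,0]],"angular":[[0,0,0],[0,0,0],[0,0,0],[0,0,0],[0,0,0],[0,0,0]],"hand":[0.7,0.7,0.7,0.7,0.7,0.7]}'
python3 - <<'E'
from h import *
np.set_printoptions(precision=3,suppress=True)
s=arm.read_state(); print(s["time"],s["tcp_pos"],s["orientation"],s["joints"])
im,c=shot("wrist","w1.png"); K,T=c; Rt=R.from_quat(s["orientation"]).as_matrix()
print("cam in tool",Rt.T@(-T[:3,:3].T@T[:3,3]-s["tcp_pos"]),"view",Rt.T@(T[:3,:3].T@[0,0,-1]))
for l in ["cover_knob","tray","tray_handle","weight"]:
    print(l,[(px(r).tolist(),round(r["score"],2)) for r in arm.recognise("wrist",l)])
print("proj knob",proj("wrist",(523.8,196.5,57),c))
print("weight",onz("scene",(478,405),20),"bigcover",onz("scene",(506,285),20),"brush",onz("scene",(280.5,240),8), "loupe",onz("side",(290,400),20))
E
```

```text
time: 3.0
tcp_pos: [330.6, 388.8, 218.9]
orientation: [0.643, 0.766, 0.0, 0.0]
force: [-0.5, -0.2, 0.4]
width: 0.702
time: 3.75
tcp_pos: [522.7, 208.4, 218.4]
orientation: [0.644, 0.765, -0.0, 0.0]
force: [-0.7, 0.1, -0.2]
width: 0.704
3.75 [522.725 208.39  218.358] [ 0.644  0.765 -0.     0.   ] [ 0.289  0.03   1.594 -0.001  1.517  0.118]
cam in tool [  77.945    0.866 -165.6  ] view [-0.278  0.001  0.961]
cover_knob [([146.8, 291.0], 0.81), ([186.2, 27.1], 0.75), ([318.2, 234.2], 0.72)]
tray [([318.5, 177.6], 0.91), ([539.0, 118.6], 0.26)]
tray_handle [([314.8, 178.0], 0.95)]
weight [([536.5, 119.1], 0.72)]
proj knob [317.26  240.227]
weight [709.622 337.285  20.   ] bigcover [384.181 392.474  20.   ] brush [ 336.679 -150.464    8.   ] loupe [ 422.207 -315.877   20.   ]
```

View pics/w1.png

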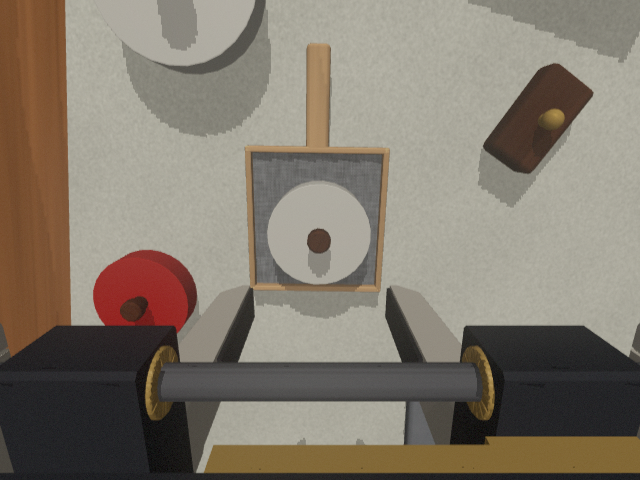

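The wrist view shows the knob at (318.5,240), within 1 px of my prediction. Tray corners are at (246,147), (389,149), (381,291) and (249,290), and the handle runs (318,44)–(317,148).

```bash
python3 - <<'E'
from h import *
np.set_printoptions(precision=1,suppress=True)
c=cam("wrist"); s=arm.read_state(); p=s["tcp_pos"]; Rt=R.from_quat(s["orientation"]).as_matrix()
k=tri([ray("wrist",(318.5,240.5),c),ray("scene",(410.2,299.9)),ray("side",(291.4,234.5))]); print("knob",k)
co=[onz("wrist",u,20,c) for u in [(246,147),(389,149),(382,290),(249,290)]]; print("tray",np.mean(co,0), co)
h=[onz("wrist",u,20,c) for u in [(318,44),(317,148)]]; print("handle",h, np.degrees(np.arctan2(*(h[0]-h[1])[[1,0]])))
print("tool yaw",np.degrees(np.arctan2(Rt[1,0],Rt[0,0])))
print("to knob, tool axes",Rt.T@(np.array([*k[0][:2],49])-p)); print("knob->place",Rt.T@(np.array([675,175,0])-np.array([*k[0][:2],0])))
E
```

```text
knob (array([523.2, 197.7,  55.3]), [np.float64(1.4966399912117543), np.float64(1.2337394760799436), np.float64(1.2958430791007671)])
tray [518.9 207.4  20. ] [array([439.5, 269. ,  20. ]), array([575. , 291.1,  20. ]), array([600.7, 147.2,  20. ]), array([460.4, 122.4,  20. ])]
handle [array([492.1, 368.5,  20. ]), array([506.7, 280. ,  20. ])] 99.36274424222404
tool yaw 100.03673142607599
to knob, tool axes [-14.1   0.6 169.7]
knob->place [-48.8 145.5  -0. ]
```

```bash
python3 - <<'E'
from h import *
np.set_printoptions(precision=2,suppress=True)
s=arm.read_state(); p=s["tcp_pos"]; Rt=R.from_quat(s["orientation"]).as_matrix(); print(s["time"],p)
im,c=shot("wrist"); p2=arm.read_state()["tcp_pos"]; print(p2)
g=im[225:260,300:340].astype(float).sum(2); m=(g<200)&(im[225:260,300:340,0]>im[225:260,300:340,2]+8); v,u=np.nonzero(m); uv=(u.mean()+300,v.mean()+225); print(uv,m.sum())
k=tri([ray("wrist",uv,c),ray("scene",(410.2,299.9)),ray("side",(291.4,234.5))]); print("knob",k)
E=lambda t:onz("wrist",t,20,c)
r=cv2.resize(im,None,fx=1,fy=1)
rs=arm.outline_of("wrist","tray_handle"); print([(px(a),a["score"]) for a in rs][:2])
reg=rs[0]["region"].astype(np.uint8); print(reg.sum(), cv2.boundingRect(reg)); 
q=cv2.minAreaRect(cv2.findNonZero(reg)); print(q)
print("to knob",Rt.T@(np.array([*k[0][:2],49])-p2))
E
```

```text
4.0 [520.15 211.43 218.71]
[520.2  211.5  218.79]
(np.float64(320.4522471910112), np.float64(244.71629213483146)) 356
knob (array([524.3 , 196.15,  56.6 ]), [np.float64(0.7415505730919819), np.float64(0.9444798871108576), np.float64(0.7100930322809684)])
[(array([319.2, 182.6]), 0.75)]
13835 (247, 48, 145, 248)
((318.7121276855469, 170.89422607421875), (144.19114685058594, 246.1507568359375), 1.1457629203796387)
to knob [-15.86   1.38 169.78]
```

```bash
python3 -m creep '{"translation":[[-8,0.7,40],[-7.8,0.7,40],[0,0,40],[0,0,25],[0,0,15],[0,0,9],[0,0,0],[0,0,0],[0,0,0],[0,0,0],[0,0,0],[0,0,0]],"angular":[[0,0,0],[0,0,0],[0,0,0],[0,0,0],[0,0,0],[0,0,0],[0,0,0],[0,0,0],[0,0,0],[0,0,0],[0,0,0],[0,0,0]],"hand":[0.7,0.7,0.6,0.55,0.5,0.5,0.5,0.2,0,0,0,0]}' 25
python3 -m creep '{"translation":[[0,0,-5],[0,0,-10],[0,0,-20],[0,0,-30],[0,0,0],[0,0,0]],"angular":[[0,0,0],[0,0,0],[0,0,0],[0,0,0],[0,0,0],[0,0,0]],"hand":[0,0,0,0,0,0]}'
python3 - <<'E'
from h import *
s=arm.read_state(); print(s["time"],s["tcp_pos"],s["width"],s["force"])
a,_=shot("wrist","w2.png")
E
```

```text
time: 5.6
tcp_pos: [525.3, 195.3, 50.2]
orientation: [0.643, 0.766, 0.0, 0.0]
force: [-2.4, -0.1, 5.8]
width: 0.225
time: 6.35
tcp_pos: [525.0, 195.2, 114.4]
orientation: [0.643, 0.766, 0.0, 0.0]
force: [0.6, -0.4, -1.1]
width: 0.223
6.35 [524.98752585 195.19066175 114.43703605] 0.22310274983582265 [ 0.59186451 -0.36662481 -1.12288291]
```

View pics/w2.png

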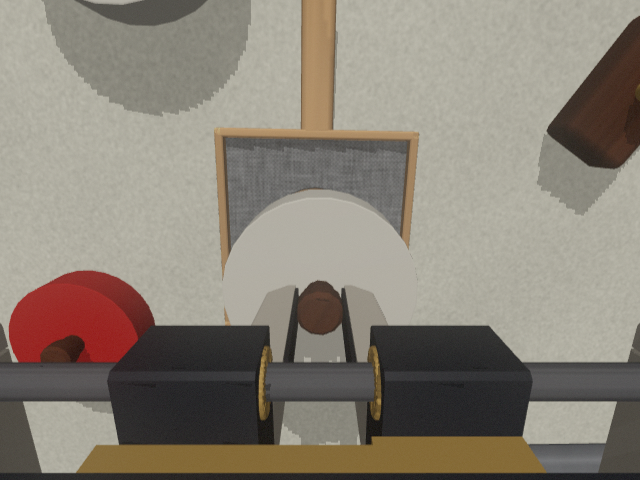

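The cover is held, knob at (320,308), opening 0.22. Now carrying it to about (675,175).

```bash
python3 -m creep '{"translation":[[-9,29,0],[-9,29,0],[-9,29,0],[-9,29,0],[-9.8,28.3,0],[0,0,15],[0,0,25],[0,0,20],[0,0,10],[0,0,5],[0,0,1],[0,0,0]],"angular":[[0,0,0],[0,0,0],[0,0,0],[0,0,0],[0,0,0],[0,0,0],[0,0,0],[0,0,0],[0,0,0],[0,0,0],[0,0,0],[0,0,0]],"hand":[0,0,0,0,0,0,0,0,0,0,0,0]}'
python3 -m creep '{"translation":[[0,0,1],[0,0,0.5],[0,0,0],[0,0,0]],"angular":[[0,0,0],[0,0,0],[0,0,0],[0,0,0]],"hand":[0,0,0,0]}'
```

```text
time: 7.9
tcp_pos: [675.8, 175.2, 39.7]
orientation: [0.643, 0.766, 0.001, 0.001]
force: [-0.0, -0.4, -1.5]
width: 0.223
time: 8.4
tcp_pos: [675.1, 175.0, 37.2]
orientation: [0.643, 0.766, 0.0, 0.0]
force: [0.1, 0.1, -1.0]
width: 0.225
```

```bash
python3 -m creep '{"translation":[[0,0,0.5],[0,0,0.5],[0,0,0]],"angular":[[0,0,0],[0,0,0],[0,0,0]],"hand":[0,0,0]}'
```

```text
time: 8.78
tcp_pos: [675.3, 175.1, 36.3]
orientation: [0.643, 0.766, 0.0, 0.0]
force: [0.4, 0.1, 0.0]
width: 0.225
```

```bash
python3 -m creep '{"translation":[[0,0,0],[0,0,0],[0,0,-10],[0,0,-30],[0,0,-60],[0,0,-50],[18,-29,-32],[18,-29,0],[18,-29,0],[18,-29,0],[20,-30,0],[0,0,0]],"angular":[[0,0,0],[0,0,0],[0,0,0],[0,0,0],[0,0,0],[0,0,0],[0,0,0],[0,0,0],[0,0,0],[0,0,0],[0,0,0],[0,0,0]],"hand":[0.5,0.5,0.5,0.5,0.5,0.5,0.5,0.5,0.5,0.5,0.5,0.5]}'
python3 -m creep '{"translation":[[0,0,0],[0,0,0]],"angular":[[0,0,0],[0,0,0]],"hand":[0.5,0.5]}'
python3 - <<'E'
from h import *
import pickle
s=arm.read_state(); print(s["time"],s["tcp_pos"],s["width"],s["force"])
a,c=shot("wrist","w3.png"); pickle.dump(c,open("w3.pkl","wb"))
for l in ["seal_centre","tray","tray_handle"]:
    print(l,[(px(r).tolist(),round(r["score"],2)) for r in arm.recognise("wrist",l)])
E
```

```text
time: 10.28
tcp_pos: [514.0, 241.5, 219.3]
orientation: [0.642, 0.767, 0.001, 0.0]
force: [0.5, -0.1, -0.2]
width: 0.5
time: 10.52
tcp_pos: [516.3, 240.0, 218.4]
orientation: [0.643, 0.766, 0.0, 0.0]
force: [0.2, -0.5, -0.7]
width: 0.499
10.525 [516.26071973 239.99443401 218.40774237] 0.4992457587040141 [ 0.17253388 -0.49296709 -0.6859049 ]
seal_centre [([317.2, 251.5], 0.75)]
tray [([322.1, 216.5], 0.95)]
tray_handle [([317.7, 219.2], 0.62)]
```

View pics/w3.png

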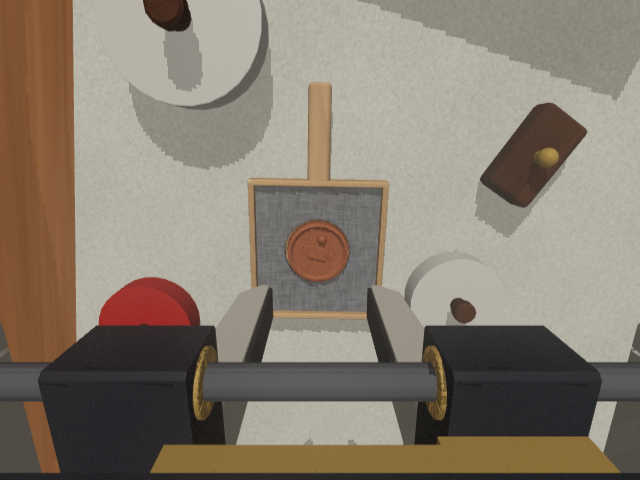

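The seal is visible at (317.5,251), the cover stands upright with its knob at (462,310), and the handle runs (320,84)–(319,179).

```bash
python3 - <<'E'
from h import *
import pickle
np.set_printoptions(precision=1,suppress=True)
c=pickle.load(open("w3.pkl","rb")); s=arm.read_state(); p=s["tcp_pos"]; Rt=R.from_quat(s["orientation"]).as_matrix()
seal=onz("wrist",(317.5,251),19,c); print("seal",seal)
co=[onz("wrist",u,20,c) for u in [(249,180),(389,182),(382,317),(255,317)]]; print("tray",np.mean(co,0))
h=[onz("wrist",u,20,c) for u in [(320,84),(319,179)]]; print("handle",h,np.degrees(np.arctan2(*(h[0]-h[1])[[1,0]])))
print("coverknob",onz("wrist",(463,311),50,c))
ax=(h[0]-h[1])/np.linalg.norm(h[0]-h[1]); m=h[0]-ax*40; print("grasp",m,"tool axes",Rt.T@(np.array([m[0],m[1],4])-p),p)
E
```

```text
seal [521.3 206.5  19. ]
tray [522.8 205.2  20. ]
handle [array([496.1, 364.8,  20. ]), array([510. , 279.8,  20. ])] 99.28591879116854
coverknob [673.7 179.1  50. ]
grasp [502.6 325.3  20. ] tool axes [ 86.3   1.7 213.9] [515.8 240.1 217.9]
```

```bash
python3 -m creep '{"translation":[[29,0.6,0],[29,0.6,20],[28.3,0.5,50],[0,0,50],[0,0,45],[0,0,25],[0,0,15],[0,0,6],[0,0,2],[0,0,0],[0,0,0]],"angular":[[0,0,0],[0,0,0],[0,0,0],[0,0,0],[0,0,0],[0,0,0],[0,0,0],[0,0,0],[0,0,0],[0,0,0],[0,0,0]],"hand":[0.5,0.5,0.5,0.5,0.5,0.5,0.5,0.5,0.5,0.5,0.5]}' 25
python3 -m creep '{"translation":[[0,0,0],[0,0,0],[0,0,0],[0,0,0],[0,0,0]],"angular":[[0,0,0],[0,0,0],[0,0,0],[0,0,0],[0,0,0]],"hand":[0,0,0,0,0]}'
```

```text
time: 12.1
tcp_pos: [502.9, 326.1, 6.2]
orientation: [0.643, 0.766, 0.001, 0.0]
force: [-0.4, 0.3, 0.0]
width: 0.5
time: 12.72
tcp_pos: [501.9, 325.7, 5.2]
orientation: [0.643, 0.766, -0.0, -0.0]
force: [-2.9, -0.4, 2.8]
width: 0.235
```

```bash
python3 - <<'E'
from h import *
s=cv2.imread("pics/scene0.png"); d=cv2.imread("pics/side0.png")
def crop(im,x,y,w,h,W,H): return cv2.resize(im[y:y+h,x:x+w],(W,H),interpolation=cv2.INTER_CUBIC)
a=crop(s,145,330,170,127,400,300); b=crop(s,190,190,100,75,400,300)
c=crop(d,350,250,133,100,400,300); e=crop(d,300,220,100,75,400,300)
cv2.imwrite("pics/c2.png",np.vstack([np.hstack([a,b]),np.hstack([c,e])]))
E
```

```text
(no output)
```

View pics/c2.png

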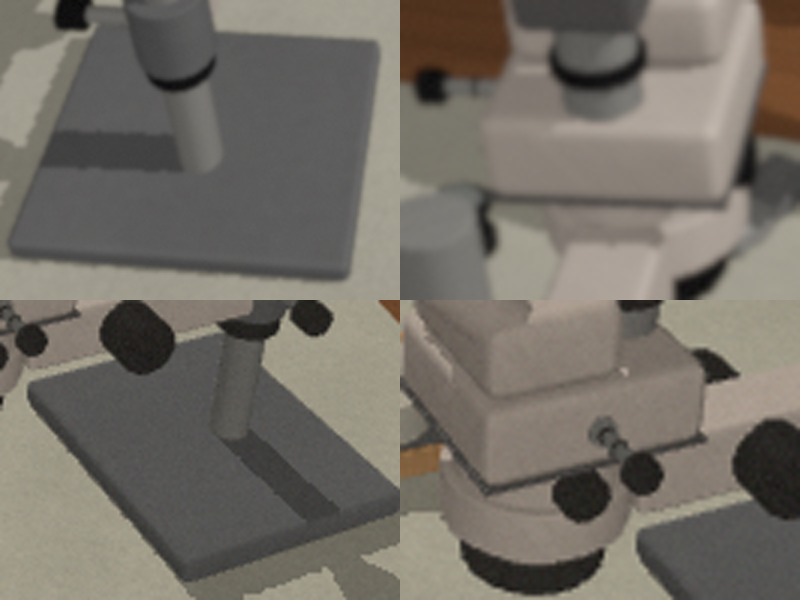

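```bash
cat > fit2.py <<'E'
from h import *
from scipy.optimize import least_squares
np.set_printoptions(precision=1,suppress=True)
C={n:cam(n) for n in ["scene","side"]}
def T(q,p): c,s=np.cos(q[2]),np.sin(q[2]); return [q[0]*1000+c*p[0]-s*p[1],q[1]*1000+s*p[0]+c*p[1],p[2]]
foot=[("scene",(135,-120,22),(187.5,342.7)),("scene",(135,120,22),(306.5,347.3)),("side",(135,-120,22),(411.5,338.5)),("side",(135,120,22),(359.5,277.3)),("scene",(255,0,22),(230.3,400)),("side",(255,0,22),(427,293))]
block=[("scene",(65,-55,213),(211.3,239.2)),("scene",(65,55,213),(271.3,241.2)),("side",(-55,-55,213),(321.75,267.5)),("side",(65,-55,213),(376.3,254.2))]
def fit(F,ring,nm):
    def res(q):
        r=[proj(n,T(q,p),C[n])-uv for n,p,uv in F]
        if ring:
            P=np.array([proj("side",T(q,(38*np.cos(a),38*np.sin(a),125)),C["side"]) for a in np.linspace(0,6.28,60)])
            r+=[[P[:,0].min()-315,P[:,0].max()-351],[P[:,1].max()-293.5,0]]
        return np.ravel(r)
    s=least_squares(res,[.55,-.12,.17],loss="soft_l1",x_scale=[.01,.01,.03]); print(nm,s.x[:2]*1000,np.degrees(s.x[2])); print(res(s.x).round(1).tolist())
    return s.x
fit(foot,False,"foot"); fit(block,True,"block+ring"); q=fit(foot+block,True,"all")
r,e=tri([ray("scene",(195,211.2)),ray("side",(361.2,263.2))]); print("rod",r,e)
c,s=np.cos(q[2]),np.sin(q[2]); d=r-[*(q[:2]*1000),0]; print("rod in scope",c*d[0]+s*d[1],-s*d[0]+c*d[1])
E
python3 fit2.py
```

```text
foot [ 554.3 -119.1] 10.072907735134086
[-2.0, -3.5, 0.8, 0.1, 1.3, -1.0, 0.3, -2.0, -0.3, -3.3, 0.0, -1.2]
block+ring [ 551.4 -123. ] 10.813681375229361
[0.4, 0.9, 0.2, 1.3, -0.4, 0.9, 0.2, 0.7, -0.2, -0.2, 0.4, 0.0]
all [ 552.8 -121.2] 10.210146664725334
[-2.4, -4.1, 0.2, -0.9, 1.1, -0.4, -0.2, -1.5, -0.6, -4.3, -0.4, -0.8, 0.7, 1.3, 0.5, 2.1, -0.3, 0.2, 0.5, 0.4, 0.2, 0.2, -0.2, 0.0]
rod [ 575.4 -219.3  236.3] [np.float64(1.424566509606845), np.float64(1.424566509606755)]
rod in scope 4.893850496661205 -100.50497375086643
```

```bash
python3 - <<'E'
from h import *
np.set_printoptions(precision=1,suppress=True)
q=np.array([552.5,-121.5]); a=np.radians(10.2)
def sc(p): d=p[:2]-q; return [np.cos(a)*d[0]+np.sin(a)*d[1],-np.sin(a)*d[0]+np.cos(a)*d[1],p[2]]
r,e=tri([ray("scene",(259,282)),ray("side",(379,237))]); print("knob+y",r,e,sc(r))
print([sc(onz("scene",(259,282),z)) for z in (130,170,210)])
print("brush end",onz("side",(298,351),8), "red",onz("scene",(372,258),25))
E
```

```text
knob+y [675.3 -55.  180.7] [np.float64(1.6491165051560848), np.float64(1.6491165051560162)] [np.float64(132.61847909519523), np.float64(43.75679166217296), np.float64(180.6558054167988)]
[[np.float64(78.81724379835262), np.float64(26.503118843253205), np.float64(130.0)], [np.float64(122.66579542063049), np.float64(39.40316441325622), np.float64(170.0)], [np.float64(166.51434704290824), np.float64(52.303209983259194), np.float64(210.0)]]
brush end [ 463.7 -187.1    8. ] red [371.2  91.7  25. ]
```

```bash
python3 -m creep '{"translation":[[-10,-0.8,0],[-20,-1.6,0],[-30,-2.4,0],[-35,-2.8,0],[-35,-2.8,0],[-35,-2.8,0],[-35,-2.8,0],[-35,-2.8,0],[-33,-2.6,0],[-30,-2.4,0],[-20,-1.6,0],[-10.4,-0.9,0]],"angular":[[0,0,0],[0,0,0],[0,0,0],[0,0,0],[0,0,0],[0,0,0],[0,0,0],[0,0,0],[0,0,0],[0,0,0],[0,0,0],[0,0,0]],"hand":[0,0,0,0,0,0,0,0,0,0,0,0]}'
python3 -m creep '{"translation":[[0,0,0],[0,0,0],[0,0,0]],"angular":[[0,0,0],[0,0,0],[0,0,0]],"hand":[0,0,0]}'
python3 - <<'E'
from h import *
s=arm.read_state(); print(s["time"],s["tcp_pos"])
a,_=shot("scene","s4.png"); b,_=shot("side","d4.png"); 
def crop(im,x,y,w,h,W,H): return cv2.resize(im[y:y+h,x:x+w],(W,H),interpolation=cv2.INTER_CUBIC)
a=cv2.imread("pics/s4.png");b=cv2.imread("pics/d4.png")
cv2.imwrite("pics/c4.png",np.hstack([crop(a,180,170,200,300,400,600),crop(b,240,200,200,300,400,600)]))
E
```

```text
time: 14.22
tcp_pos: [532.9, -3.2, 5.2]
orientation: [0.644, 0.765, 0.0, -0.0]
force: [-1.4, 5.9, 2.6]
width: 0.238
time: 14.6
tcp_pos: [533.2, -2.3, 5.2]
orientation: [0.643, 0.766, -0.0, 0.0]
force: [0.1, -4.5, 1.6]
width: 0.238
14.6 [533.15775959  -2.2848018    5.21264819]
```

View pics/c4.png

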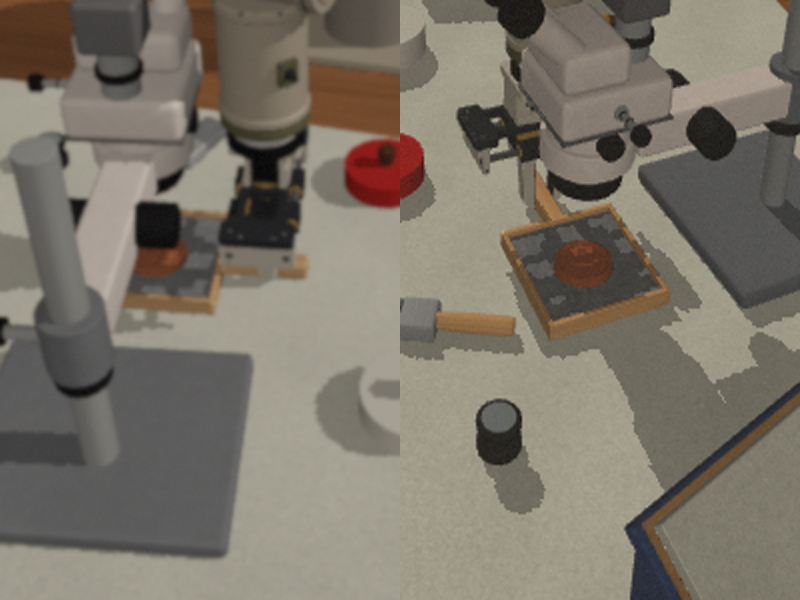

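The seal shows at side (331.5,331.5), under the ring. The loupe and brush are untouched. I'll check the alignment numerically.

```bash
python3 - <<'E'
from h import *
np.set_printoptions(precision=1,suppress=True)
c=cam("side")
b=cv2.imread("pics/d4.png"); hsv=cv2.cvtColor(b,cv2.COLOR_BGR2HSV); m=cv2.inRange(hsv,(0,110,50),(12,255,255)); m[:300]=0;m[365:]=0;m[:,:300]=0;m[:,365:]=0
n,l,st,ce=cv2.connectedComponentsWithStats(m); i=1+st[1:,4].argmax(); print(st[i],ce[i])
print("seal side mask",onz("side",ce[i],16,c)," eye",onz("side",(331.5,331),20,c))
pts=[proj("side",(552.5,-121.5,z),c) for z in (20,125)]; print("lens proj z20,125",pts)
for n_ in ["side","scene"]: print(n_,[(px(r).tolist(),round(r["score"],2)) for r in arm.recognise(n_,"seal_centre")])
E
```

```text
[317 312  29  22 518] [331.1 322.8]
seal side mask [ 551.4 -126.3   16. ]  eye [ 544.  -156.1   20. ]
lens proj z20,125 [array([331.1, 319.9]), array([333.1, 282.1])]
side [([332.7, 323.7], 0.88), ([326.7, 332.4], 0.44), ([384.7, 256.7], 0.26)]
scene [([262.4, 303.0], 0.6)]
```

```bash
python3 - <<'E'
from h import *
b=cv2.imread("pics/d4.png"); print("col333 rows 270..345",b[270:346,333].sum(1).tolist())
print("row 283 cols 305..360",b[283,305:361].sum(1).tolist())
print("R-B col331 rows 300-345",(b[300:346,331,2].astype(int)-b[300:346,331,0]).tolist())
E
```

```text
col333 rows 270..345 [384, 390, 352, 350, 402, 392, 397, 394, 401, 394, 385, 377, 378, 377, 378, 377, 169, 98, 88, 90, 98, 96, 95, 155, 440, 447, 446, 403, 357, 288, 278, 198, 181, 183, 188, 177, 181, 184, 177, 188, 193, 190, 217, 202, 187, 217, 231, 235, 172, 171, 154, 175, 174, 208, 173, 171, 167, 184, 160, 168, 194, 183, 188, 188, 177, 186, 193, 197, 197, 199, 200, 190, 191, 187, 196, 230]
row 283 cols 305..360 [328, 328, 259, 338, 354, 319, 402, 461, 265, 113, 105, 97, 91, 98, 95, 122, 167, 289, 362, 376, 378, 371, 370, 375, 377, 380, 378, 384, 377, 380, 387, 382, 386, 390, 383, 386, 382, 364, 372, 376, 371, 369, 230, 158, 107, 92, 427, 447, 451, 442, 445, 452, 458, 465, 307, 177]
R-B col331 rows 300-345 [63, 37, 8, 7, 6, 8, 5, 6, 6, 3, 4, 7, 64, 65, 55, 71, 53, 65, 60, 47, 51, 50, 49, 63, 50, 46, 48, 47, 51, 50, 58, 63, 60, 61, 20, 5, 5, 4, 7, 4, 4, 5, 6, 7, 6, 22]
```

```bash
python3 - <<'E'
from h import *
a=cv2.imread("pics/s4.png")
for p in [(608.4,-35.5,20),(470.6,-59.8,20),(540,-47.6,20)]: print(p,proj("scene",p).round(1))
for r in (290,300,310): print(r,"R-B cols 275..300",(a[r,275:301,2].astype(int)-a[r,275:301,0]).tolist())
# right edge line of the tray from the same script at predicted edge
for t in (0.25,0.5,0.75): 
    p=np.array([608.4,-35.5,20])*(1-t)+np.array([470.6,-59.8,20])*t; print(proj("scene",p).round(1))
E
```

```text
(608.4, -35.5, 20) [288.4 320.8]
(470.6, -59.8, 20) [297.9 275.8]
(540, -47.6, 20) [293.4 297.2]
290 R-B cols 275..300 [2, 2, 3, 3, 3, 3, 3, 3, 3, 4, 4, 3, 4, 4, 4, 1, -2, -1, -2, -2, -1, -3, -1, -2, 1, -2]
300 R-B cols 275..300 [4, 3, 4, 4, 4, 4, 3, 3, 3, 3, 3, 3, 9, 32, 48, 42, 27, 20, 18, 17, 18, 18, 18, 17, 19, 18]
310 R-B cols 275..300 [2, 2, 3, 4, 4, 3, 3, 3, 4, 5, 19, 46, 67, 70, 65, 46, 24, 17, 15, 14, 15, 14, 14, 15, 14, 15]
[291.  308.6]
[293.4 297. ]
[295.7 286.1]
```

Scene and side checks put the seal about 1–5 mm too far in −y. I'll nudge it back 2.5 mm, release and lift.

```bash
python3 -m creep '{"translation":[[1.5,0,0],[1.5,0,0],[0,0,0],[0,0,0],[0,0,0],[0,0,0],[0,0,0],[0,0,-5],[0,0,-20],[0,0,-40],[0,0,-50],[0,0,-50]],"angular":[[0,0,0],[0,0,0],[0,0,0],[0,0,0],[0,0,0],[0,0,0],[0,0,0],[0,0,0],[0,0,0],[0,0,0],[0,0,0],[0,0,0]],"hand":[0,0,0,0,0.5,0.5,0.5,0.5,0.5,0.5,0.5,0.5]}'
python3 -m creep '{"translation":[[0,0,-50],[0,0,-50],[0,0,-50],[0,0,-50],[0,0,-50],[0,0,-10],[0,0,0],[0,0,0]],"angular":[[0,0,0],[0,0,0],[0,0,0],[0,0,0],[0,0,0],[0,0,0],[0,0,0],[0,0,0]],"hand":[0.4,0,0,0,0,0,0,0]}'
```

```text
time: 16.3
tcp_pos: [532.2, 0.8, 171.9]
orientation: [0.643, 0.766, 0.0, -0.0]
force: [0.4, -0.7, -0.9]
width: 0.5
time: 17.3
tcp_pos: [532.1, 0.7, 427.9]
orientation: [0.643, 0.766, -0.001, -0.001]
force: [-0.2, -0.0, -0.8]
width: 0.007
```

```bash
python3 -m creep '{"translation":[[-30,0.5,0],[-50,0.5,0],[-50,0.5,0],[-50,0.5,0],[-50,0.5,0],[-40,0.5,0],[-30,0,0],[0,0,0],[0,0,0],[0,0,0]],"angular":[[0,0,0],[0,0,0],[0,0,0],[0,0,0],[0,0,0],[0,0,0],[0,0,0],[0,10,0],[0,10,0],[0,10,0]],"hand":[0,0,0,0,0,0,0,0,0,0]}'
python3 -m creep '{"translation":[[0,0,0],[0,0,0]],"angular":[[0,0,0],[0,0,0]],"hand":[0,0]}'
python3 - <<'E'
from h import *
np.set_printoptions(precision=2,suppress=True)
s=arm.read_state(); p=s["tcp_pos"]; Rt=R.from_quat(s["orientation"]).as_matrix(); print(p,s["joints"],Rt)
a=np.radians(10.2); n=np.array([-np.sin(a),np.cos(a),0]); rf=np.array([575.4,-219.3,235.5])
corner=Rt@[7.5,0,0]; print("corner",corner)
tgt=rf-n*20-corner   # leading corner 20 mm before face
w=tgt-p; dn=np.array([0,0,w[2]]); print("world",w,"horizontal, tool",Rt.T@(w-dn),"down, tool",Rt.T@dn,"10mm push, tool",Rt.T@n*10)
E
```

```text
time: 18.55
tcp_pos: [587.0, -294.4, 429.4]
orientation: [0.621, 0.739, 0.168, -0.201]
force: [1.5, 0.3, -0.2]
width: 0.009
time: 18.8
tcp_pos: [587.6, -294.2, 429.4]
orientation: [0.621, 0.74, 0.166, -0.198]
force: [0.8, -0.3, 1.1]
width: 0.005
[ 587.6  -294.21  429.37] [-0.72  0.75  0.4   0.46  2.36 -0.63] [[-0.15  0.98 -0.09]
 [ 0.85  0.17  0.49]
 [ 0.5  -0.   -0.87]]
corner [-1.12  6.4   3.74]
world [  -7.53   48.82 -197.61] horizontal, tool [42.81  1.02 24.63] down, tool [-98.55   0.12 171.28] 10mm push, tool [ 8.67 -0.04  4.99]
```

```bash
python3 -m creep '{"translation":[[-16,0,28],[-25,0,43.3],[-25,0,43.3],[-20,0,34.6],[-12.5,0,22],[21.4,0.5,12.3],[21.4,0.5,12.3],[0,0,0],[0,0,0],[0,0,0]],"angular":[[0,0,0],[0,0,0],[0,0,0],[0,0,0],[0,0,0],[0,0,0],[0,0,0],[0,0,0],[0,0,0],[0,0,0]],"hand":[0,0,0,0,0,0,0,0,0,0]}'
python3 - <<'E'
from h import *
np.set_printoptions(precision=2,suppress=True)
s=arm.read_state(); p=s["tcp_pos"]; Rt=R.from_quat(s["orientation"]).as_matrix(); print(s["time"],p,s["force"])
a=np.radians(10.2); n=np.array([-np.sin(a),np.cos(a),0]); rf=np.array([575.4,-219.3,235.5]); w=rf-(p+Rt@[7.5,0,0]); print("gap along n",w@n,"x off",w@[np.cos(a),np.sin(a),0],"z off",w[2])
shot("scene","s5.png"); shot("side","d5.png")
A=cv2.imread("pics/s5.png");B=cv2.imread("pics/d5.png")
f=lambda im,x,y:cv2.resize(im[y:y+75,x:x+50],(400,600),interpolation=cv2.INTER_CUBIC)
cv2.imwrite("pics/c5.png",np.hstack([f(A,170,180),f(B,335,225)]))
E
```

```text
time: 20.05
tcp_pos: [580.0, -245.7, 233.9]
orientation: [0.621, 0.74, 0.166, -0.197]
force: [-0.1, -0.3, -0.2]
width: 0.004
20.05 [ 579.97 -245.71  233.93] [-0.14 -0.31 -0.21]
gap along n 20.29980523305809 x off 0.15854802103958443 z off -2.164781903128727
```

View pics/c5.png

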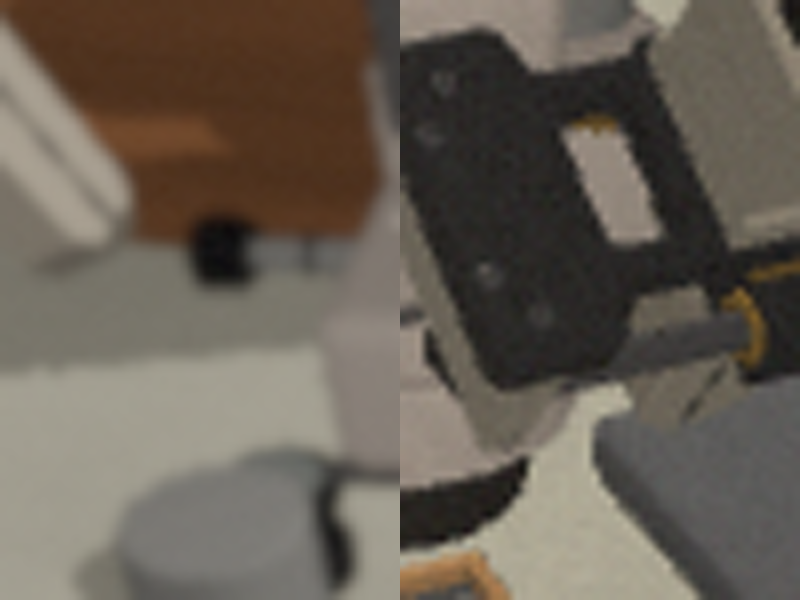

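```bash
python3 - <<'E'
from h import *
np.set_printoptions(precision=1,suppress=True)
s=arm.read_state(); p=s["tcp_pos"]; Rt=R.from_quat(s["orientation"]).as_matrix()
f=lambda q:(proj("scene",q)-[170,180])*8
for t in [(0,0,0),(7.5,0,0),(-7.5,0,0),(7.5,15,0),(-7.5,15,0),(7.5,15,-19)]: print(t,f(p+Rt@np.array(t,float)))
print("rodface",f((575.4,-219.3,235.5)))
E
```

```text
(0, 0, 0) [ 98.  252.2]
(7.5, 0, 0) [121.4 240.1]
(-7.5, 0, 0) [ 74.7 264.2]
(7.5, 15, 0) [100.2 274.9]
(-7.5, 15, 0) [ 53.  299.2]
(7.5, 15, -19) [ 46.6 213.8]
rodface [205.1 248.4]
```

```bash
python3 -m creep '{"translation":[[-3,0,5.2],[6.1,0,3.5],[6.1,0,3.5],[0,0,0],[0,0,0]],"angular":[[0,0,0],[0,0,0],[0,0,0],[0,0,0],[0,0,0]],"hand":[0,0,0,0,0]}'
python3 -m creep '{"translation":[[1.73,0,1],[0,0,0]],"angular":[[0,0,0],[0,0,0]],"hand":[0,0]}'
python3 -m creep '{"translation":[[1.73,0,1],[0,0,0]],"angular":[[0,0,0],[0,0,0]],"hand":[0,0]}'
python3 -m creep '{"translation":[[1.73,0,1],[0,0,0]],"angular":[[0,0,0],[0,0,0]],"hand":[0,0]}'
```

```text
time: 20.78
tcp_pos: [577.4, -231.3, 227.0]
orientation: [0.621, 0.74, 0.166, -0.198]
force: [0.4, 0.8, -0.2]
width: 0.007
time: 21.02
tcp_pos: [577.0, -229.5, 226.8]
orientation: [0.621, 0.74, 0.166, -0.198]
force: [-0.0, 0.3, -0.8]
width: 0.006
time: 21.28
tcp_pos: [576.7, -228.1, 226.9]
orientation: [0.622, 0.74, 0.166, -0.198]
force: [0.9, -5.1, 0.9]
width: 0.008
time: 21.52
tcp_pos: [576.3, -225.8, 226.9]
orientation: [0.621, 0.74, 0.166, -0.198]
force: [0.0, -4.0, 0.8]
width: 0.003
```

```bash
python3 -m creep '{"translation":[[1.73,0,1],[0,0,0]],"angular":[[0,0,0],[0,0,0]],"hand":[0,0]}'
python3 -m creep '{"translation":[[1.73,0,1],[0,0,0]],"angular":[[0,0,0],[0,0,0]],"hand":[0,0]}'
python3 -m creep '{"translation":[[1.73,0,1],[0,0,0]],"angular":[[0,0,0],[0,0,0]],"hand":[0,0]}'
python3 - <<'E'
from h import *
s=arm.read_state(); print(s["tcp_pos"],s["force"])
A,_=shot("scene","s6.png")
# knob left edge along its row, before/after
for f in ("s5.png","s6.png"):
    a=cv2.imread("pics/"+f); print(f,a[211,188:216].sum(1).tolist()); print(a[212,188:216].sum(1).tolist())
E
```

```text
time: 21.78
tcp_pos: [575.8, -222.9, 226.8]
orientation: [0.621, 0.74, 0.167, -0.199]
force: [0.8, -1.8, 0.2]
width: 0.007
time: 22.02
tcp_pos: [575.5, -220.9, 226.6]
orientation: [0.621, 0.74, 0.167, -0.199]
force: [-0.1, -0.3, -0.1]
width: 0.004
time: 22.28
tcp_pos: [575.2, -219.3, 226.7]
orientation: [0.621, 0.74, 0.166, -0.198]
force: [-0.6, 0.2, -0.6]
width: 0.004
[ 575.24115945 -219.25784999  226.71828338] [-0.62638132  0.16779272 -0.58068466]
s5.png [315, 310, 307, 298, 264, 189, 101, 64, 57, 65, 54, 75, 140, 231, 279, 295, 298, 298, 293, 265, 233, 259, 288, 298, 296, 308, 324, 342]
[336, 336, 335, 329, 296, 223, 117, 57, 45, 44, 54, 69, 135, 216, 269, 292, 298, 303, 289, 263, 236, 262, 293, 300, 303, 321, 336, 351]
s6.png [335, 338, 347, 350, 332, 304, 285, 278, 275, 273, 251, 189, 107, 55, 49, 49, 58, 60, 128, 209, 275, 294, 298, 299, 300, 300, 313, 337]
[335, 338, 337, 338, 332, 319, 296, 283, 277, 272, 245, 180, 91, 57, 52, 49, 65, 65, 120, 205, 269, 292, 300, 298, 303, 317, 336, 351]
```

The force dropped to zero and the knob moved 6 px (about 11–12 mm), so it snapped to the middle click. I'll retreat and check the end state.

```bash
python3 -m creep '{"translation":[[-4.3,0,-2.5],[-17.3,0,-10],[-26,0,-15],[-26,0,-15],[20,0,-34.6],[25,0,-43.3],[25,0,-43.3],[0,0,0],[0,0,0],[0,0,0]],"angular":[[0,0,0],[0,0,0],[0,0,0],[0,0,0],[0,0,0],[0,0,0],[0,0,0],[0,0,0],[0,0,0],[0,0,0]],"hand":[0,0,0,0,0,0,0,0,0,0]}'
python3 - <<'E'
from h import *
np.set_printoptions(precision=1,suppress=True)
shot("scene","s7.png"); shot("side","d7.png")
A=cv2.imread("pics/s7.png");B=cv2.imread("pics/d7.png")
f=lambda im,x,y,w,h,W,H:cv2.resize(im[y:y+h,x:x+w],(W,H),interpolation=cv2.INTER_CUBIC)
cv2.imwrite("pics/c7.png",np.vstack([np.hstack([f(A,180,190,53,40,400,300),f(B,330,240,53,40,400,300)]),np.hstack([f(A,180,180,260,195,400,300),f(B,200,190,260,195,400,300)])]))
hsv=cv2.cvtColor(B,cv2.COLOR_BGR2HSV); m=cv2.inRange(hsv,(0,110,50),(12,255,255)); m[:300]=0;m[365:]=0;m[:,:300]=0;m[:,365:]=0
n,l,st,ce=cv2.connectedComponentsWithStats(m); i=1+st[1:,4].argmax(); print(st[i],ce[i],"seal",onz("side",ce[i],16.5))
print("rod",proj("scene",(575.4,-219.3,236)))
for n_,l in [("scene","cover_knob"),("side","brush"),("side","loupe"),("scene","weight")]: print(l,[(px(r).tolist(),round(r["score"],2)) for r in arm.recognise(n_,l)])
print(A[212,188:216].sum(1).tolist())
E
```

```text
time: 23.58
tcp_pos: [589.6, -303.1, 364.4]
orientation: [0.621, 0.739, 0.166, -0.2]
force: [-0.8, -0.8, 0.2]
width: 0.004
[316 311  30  22 514] [330.6 321.7] seal [ 550.9 -123.3   16.5]
rod [195.6 210.8]
cover_knob [([507.6, 281.4], 0.82), ([374.1, 256.2], 0.8), ([387.1, 372.4], 0.77), ([205.7, 206.9], 0.53)]
brush [([248.3, 348.8], 0.93), ([328.2, 329.9], 0.47)]
loupe [([287.9, 400.4], 0.68)]
weight [([478.8, 406.3], 0.77)]
[337, 335, 336, 335, 326, 324, 321, 317, 310, 304, 270, 201, 115, 64, 40, 42, 50, 54, 120, 208, 269, 296, 299, 298, 303, 316, 336, 348]
```

View pics/c7.png

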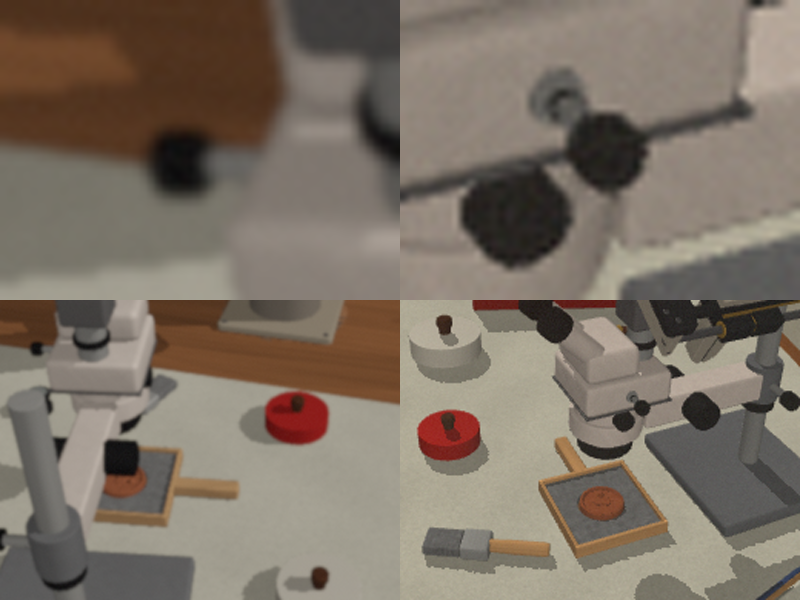

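Final view: one dark ring shows on the rod at crop (568,98), and the cover is upright on the table at crop (318,578). The tray is flat with the seal at side (330.6,321.7), and the bystanders are in place. Handing in.

```bash
python3 -c "
from plant import arm
s=arm.read_state(); print(s['time'],s['force']); print(arm.close_job())"
```

```text
23.875 [0.20425029 0.62068439 0.15481652]
the job is handed in; nothing more can be done
None
```

The job is handed in at 23.9 s, well inside the 67 s limit. No verdict is reported, so the outcome below rests on my own last checks.

**What I did**
- **Cover:** I lifted the small white cover off the seal by its knob and lowered it gently, knob up, onto the table at about (675, 175) mm.
- **Tray:** I gripped the tray by its handle and slid it flat until the seal was under the lens. I then moved it back about 3 mm after a camera check.
- **Rod:** I pushed the rod in with the closed fingertips until it snapped.

**Last checks**
- **Seal:** the side camera puts it at about (551, -123) mm. My fit of the microscope puts the lens at about (552.5, -121.5) mm, so the gap is about 2–3 mm.
- **Rod:** the knob moved about 6 px, roughly 11–12 mm. The push force fell to zero and one dark ring shows, which is the middle click.
- **Other things:** the cover stands upright, the brush, loupe and weight show in the same places within 2–3 px, and the arm is clear with no force on it.

**Disagreements**
- **Seal position:** before the correction, the wrist and side cameras differed by about 5 mm on where the seal was; the scene view fell in between.
- **Lens position:** fits from different parts of the microscope differed by about 5 mm.

Both are well inside the 15 mm tolerance.

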